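# Click a sensor case shut in the bench hand press

## Task

An open sensor case stands in the jaws of the bench hand press. Squeeze the press's two handles towards each other until the case's lid clicks home, and stop there: squeezing on after the click cracks the case. Let the handles spring open, then lift the case out and leave it standing upright in the blue tray, disturbing nothing else on the bench.

Things in the scene. Friction and masses are not known exactly. Their poses are not given: they have to be found in the camera images.
- press: Bench hand press, fixed: grey base plate 190 x 130 x 8 mm with two level handles side by side on upright pivots. Origin: on the table under the middle of the nest; z up. The handles' blue hand ends point along the press's -x, roughly at the robot; the pivots are at x +60, y +32 and -32 mm. Sprung open, the hand ends run parallel to x, centre lines at y +30 and -30 mm.
- nest (a point): Middle of the nest floor, 20 mm above the table; axes as the press's. Two guide walls across x, 38 mm apart inside, reach 35 mm above the table. Along y the case slides freely between the two black jaw pads: upright 16 mm cylinders at x 0, 40 to 60 mm above the table, one on each handle's inner side. Bars beside the nest leave over 70 mm between them.
- handle_lid_grip (a point): Middle of the blue hand end (x -45 to -88 mm, 10 mm thick, 42 to 58 mm above the table) of the +y handle, 126 mm from its pivot. Open, the hand ends are 70 mm over their outsides. This handle's pad, 60 mm from the pivot, is screw-set 0 to 12 mm farther in, unknown each time: open, the pads are 40 to 53 mm apart, so the spread at which the lid clicks differs by up to 25 mm.
- handle_back_grip (a point): Middle of the blue hand end of the -y handle, which backs up the case; 50 mm above the table, same size as the other and its mirror image. Only the other handle's pad is adjustable.
- handle_lid (a joint): Swing of the +y handle in rad: 0 sprung open, grows as it closes towards the other handle, end stop at 0.25. A weak spring (1 to 3 N at the hand end) returns it.
- handle_back (a joint): Swing of the -y handle in rad: 0 sprung open, grows as it closes, end stop at 0.25. Same weak spring; the two handles move independently.
- case_center (a point): Centre, half-way up, of the case's amber shell: 34 (x) x 23 (y) x 60 mm high, about 0.15 kg, z up, axes as the press's at the start. In the nest its top is 80 mm above the table, 22 mm above the handle bars. The lid is on its +y side: 38 mm over both when open, 33.5 mm when clicked. Take it from above by its two faces across x (34 mm apart).
- lid_face (a point): Centre of the outer face of the white lid (30 x 8 x 52 mm, on four pins at the shell's +y side). Pressed in, it resists more and more up to a peak of about 20 N here, 12 N on each hand end; past about 2.2 mm of travel it gives and jumps home by itself ahead of the pad, so the force on the hand ends drops to the 2 to 3 N of their springs. Some 5 mm less spread of the hand ends later the case cracks.
- lid (a joint): Travel of the lid towards the shell in m: 0 open, 0.0045 clicked home, where it stays. Beyond 0.0055 the case is cracked. Pressing on from 0.0045 to there takes less force than the click did, so any steady squeeze strong enough to click the lid also cracks the case unless it is stopped at the give: close in small steps and feel.
- blue_tray: Blue open tray, fixed, 140 x 140 mm outside, 35 mm high, walls and floor 4 mm. Origin: centre of its underside. The finished case goes here.
- yellow_tray: Yellow open tray of the same size, fixed, for rejects; not needed here.
- screwdriver: Bystander: loose screwdriver, leave alone.
- tape: Bystander: loose roll of tape, 90 mm across, 25 mm high, leave alone.
- jar: Bystander: jar with a red cap, 56 mm across, 80 mm high, leave alone.
- spare_case: Bystander: a plain amber block-shaped case, 34 x 34 x 60 mm, standing on the mat, not in the press; leave alone.
- wrench: Bystander: loose wrench, leave alone.
- cup: Bystander: grey plastic cup, 60 mm across and high, leave alone.
Mind the look-alikes: they are no part of the job. What is shaped like the part that bears case_center but pink is not meant.

How it is judged (in metres and radians):
On the way:
1. the lid has clicked home while both handles of the press are squeezed in (value of joint lid above 0.0034 m and value of joint each of handle_lid, handle_back above 0.01 rad and horizontal distance between case_center and press below 0.03 m), for 0.1 s.
At the end, for the whole second after the job is handed in: The lid is clicked home (3.4 to 5.5 mm of travel), the case stands upright (within 0.15 rad) at rest on the floor inside the blue tray, and both press handles are sprung open (below 0.02 rad) (value of joint lid between 0.0034 and 0.0055 m and x of case_center in the frame of blue_tray between -0.066 and 0.066 m and y of case_center in the frame of blue_tray between -0.066 and 0.066 m and height (world z) of case_center below 0.042 m and angle between case_center's own z axis and vertical below 0.15 rad and value of joint each of handle_lid, handle_back below 0.02 rad and linear speed of case below 0.02 m/s); the robot touches nothing.
It fails at once if the case is cracked: its lid squeezed beyond 5.5 mm (value of joint lid above 0.0055 m).
It fails at once if a bystander is moved by more than 30 mm (distance of any of screwdriver, tape, jar, spare_case, wrench, cup from where it was at the start of the episode above 0.03 m).
It also fails if it takes over 58 s, if anything falls off the work surface, if the arm or the gripper's body presses on something with over 40 N, if the wrist force passes 120 N, or if a joint passes its speed limit or range.

## Robot

A 6-joint arm with a two-finger parallel gripper is mounted at the origin on the work surface. World frame = base frame: x ahead of the robot, y to its left, z up, the work surface at z = 0. Lengths are in mm, angles in rad, forces in N, time in s.
With the tool pointing down it reaches from about 350 to 875 mm from the base axis. Payload 15.5 kg.
Tool frame: the origin (TCP) lies midway between the tips of the shut fingers; the grasp point (between the pads) lies 19 mm behind it; z points along the fingers, y is the line along which they close (so a half turn about z gives the same grasp; the last joint's range is limited). The gripper opens to 85 mm and grips with 20 to 120 N. Pads are 22 mm wide; open, the fingers measure 114 mm over their backs; the gripper's body (76 mm by 85 mm) begins 54 mm behind the grasp point. The pads swing forward as they close: fully open they stand 13 mm farther back than shut.
Start: joints at [1.03, 0.494, 1.345, -0, 1.302, -0.096], TCP at [269.483, 563.92, 231.277] pointing down, gripper open.
Joint ranges: [-2.91, 2.91], [-0.82, 2.16], [0.22, 2.67], [-1.22, 4.37], [0.12, 2.79], [-3.08, 3.08]. Speed limits (rad/s): [1.89, 1.89, 2.57, 3.01, 3.01, 3.01].

## Interface

Orientations are given as a unit quaternion [w, x, y, z].
In Python, from plant import * gives the robot as it stands.
- The arm moves only by the tool send_rows, never from a script. Its argument "plan" is a list that holds one entry, the list of rows, each a list of 7 numbers: the closure in counts, from 0 (fully open) to 255 (shut), then the shift along the tool's x, y, z in cm, then the turn, a rotation vector about the tool's x, y, z in degrees. A call has 1 to 8 rows; each row is the pose to reach, as a shift and turn from the pose commanded when the call began, along the tool's axes at that moment; what a row does not reach only later rows make up. A row lasts 1/8 s, in which the tool goes at most 62.5 mm and 10.7 degrees, less where a joint would pass 70% of its speed; a pose out of reach is approached as far as the arm can. A call with a gripper value outside its range is refused whole. The fingers move at their own pace and stop on an object; the grip force is fixed at half the most. Time passes only in rows, so rows that repeat a pose let the fingers close. It gives the time, the measured TCP pose, the force, the opening and the grip force at its end, in the units of the state.
- state(): the state, without advancing time (a new reading comes with each control period).
- grab_frame(name): name is "side" or "top" or "wrist"; returns a dict with "image" (480x640x3 uint8, blue, green, red), "mtx" (3x3 intrinsics, pixels), "distortion" ([k1, k2, p1, p2, k3] as OpenCV has them; the pictures are not rectified), "R" (3x3) and "t" (3): a world point X has camera coordinates R X + t; the wrist camera has in their place "tool_from_camera" (4x4, takes a point from camera to tool coordinates, whose origin is the TCP and whose axes are the flange's). Camera axes: x right, y down, z forward; pixel columns grow to the right and rows downward; lengths in mm; the calibration is good to about 2 mm. A picture is of the moment at which its call begins: read the wrist's pose just before it. There is no depth.
- sign_off(): hands the job in; it is judged then, once.
The state is a dict: "time": time; "joints": joint angles; "dq": joint speeds; "tau": joint torques, N m; "tcp_pos": TCP position; "ee_rot": TCP orientation; "ft_force": force on the tool from outside, world axes, zero at the start; "wrist_torque": the same for the moment, N m; "gripper_width": finger opening in mm; "gripper_force": force on a finger pad.
Only numpy, scipy, OpenCV 4.12 (cv2) and the standard library are available. Lean on these libraries where they do the work, as an engineer would, in place of code of your own. Each camera call takes 0.05 s, during which the arm holds its last target. There are 200 camera calls.

## Working session

There is one attempt and no reset: what is moved stays moved. The work goes in short steps, Python scripts to look and compute and a tool call to move; the robot and the scene stay as the last step left them, time stands still between calls to the robot, and variables do not carry over. Pictures are saved under pics/ and viewed, at most 10 in all, crops included, and the job is handed in when it is done.

Besides the shell and the picture viewer there is one more tool, called after "Emit:" as name([rows], argument=value, ...), one row to a line, values as JSON. send_rows: Moves the arm, as the interface text tells. Its arguments: {"type":"object","properties":{"plan":{"type":"array"}},"required":["plan"]}

```bash
mkdir -p pics; ls; python3 - <<'E'
from plant import *
import cv2,numpy as np,pickle
s=state();print({k:np.round(v,3).tolist() for k,v in s.items()})
fs={n:grab_frame(n) for n in("top","side")}
pickle.dump(fs,open('f0.pkl','wb'))
for n,f in fs.items():
    cv2.imwrite(f'pics/{n}0.png',f['image']); print(n,(-f['R'].T@f['t']).round())
E
```

```text
pics
{'time': 0.0, 'joints': [1.03, 0.494, 1.346, 0.0, 1.302, -0.096], 'dq': [0.0, -0.001, 0.001, 0.0, 0.001, -0.002], 'tau': [0.0, -88.217, -38.387, 0.0, 0.01, 0.0], 'tcp_pos': [269.284, 563.628, 230.68], 'ee_rot': [-0.0, 0.221, 0.975, -0.001], 'ft_force': [0.041, 0.29, -0.727], 'wrist_torque': [-0.037, -0.003, 0.055], 'gripper_force': 0.0, 'gripper_width': 85.309}
top [ 249.  -26. 1479.]
side [ 332. -961.  863.]
```

View pics/top0.png

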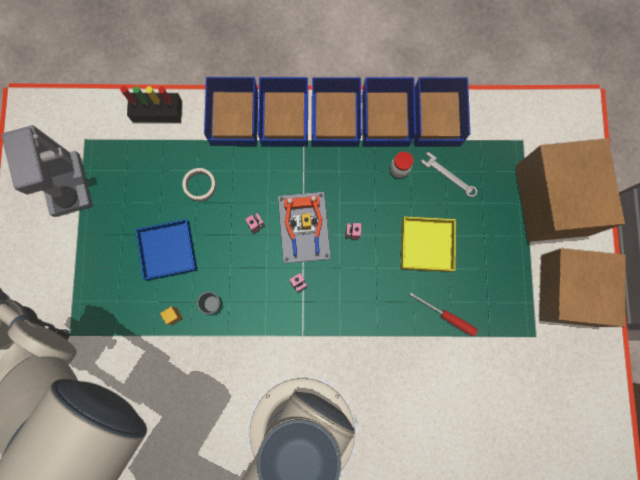

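View pics/side0.png

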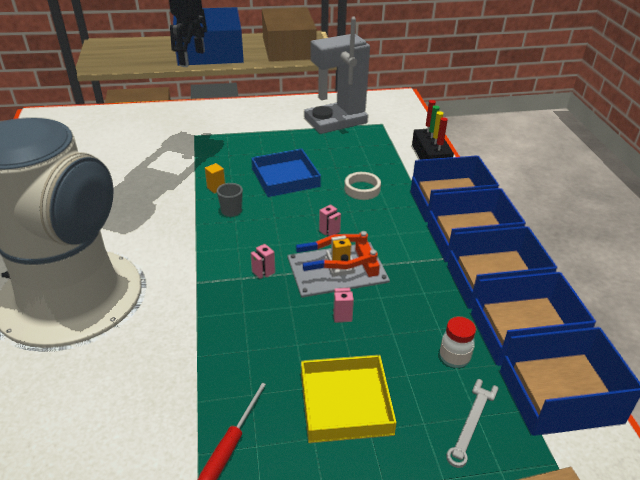

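Top view: the press is at about (304,226), with the amber case in its jaws at (306,221). Its blue hand ends are at (295,246) and (318,245), pointing at the robot. There are three pink look-alikes at (254,222), (354,230) and (298,282), and the spare amber block is at (170,315). The blue tray is at (167,249). The only amber shell in the press jaws is the one at (306,221), so that is the case; I'll confirm it in an enlarged crop.

```bash
cat > h.py <<'E'
from plant import *
import cv2,numpy as np,pickle
from scipy.spatial.transform import Rotation as Ro
def pose(f,s=None):
    if 'R' in f: return np.array(f['R']),np.array(f['t']).ravel()
    q=s['ee_rot'];T=np.eye(4);T[:3,:3]=Ro.from_quat([q[1],q[2],q[3],q[0]]).as_matrix();T[:3,3]=s['tcp_pos']
    M=np.linalg.inv(T@np.array(f['tool_from_camera']));return M[:3,:3],M[:3,3]
def px2w(f,p,z,s=None):
    R,t=pose(f,s);p=np.array(p,float).reshape(-1,1,2)
    u=cv2.undistortPoints(p,np.array(f['mtx']),np.array(f['distortion'],float))[:,0]
    d=np.c_[u,np.ones(len(u))]@R; c=-R.T@t
    return c+d*((z-c[2])/d[:,2])[:,None]
def w2px(f,P,s=None):
    R,t=pose(f,s);return cv2.projectPoints(np.array(P,float).reshape(-1,3),cv2.Rodrigues(R)[0],t,np.array(f['mtx']),np.array(f['distortion'],float))[0][:,0]
E
python3 - <<'E'
from h import *
f=pickle.load(open('f0.pkl','rb'))
im=f['top']['image'][180:300,230:380]
cv2.imwrite('pics/crop0.png',cv2.resize(im,None,fx=5,fy=5,interpolation=cv2.INTER_CUBIC))
t=f['top']
print('plate',px2w(t,[(279,195),(325,193),(330,260),(283,263)],8).round())
print('tray',px2w(t,[(137,229),(188,221),(196,270),(147,279)],35).round())
print('case',px2w(t,[(306,220)],80).round())
print('blue ends',px2w(t,[(295,246),(318,245)],58).round())
print('pink',px2w(t,[(254,221),(354,229),(297,281)],60).round())
E
```

```text
plate [[632.  68.   8.]
 [639. -60.   8.]
 [450. -74.   8.]
 [441.  55.   8.]]
tray [[529. 448.  35.]
 [552. 312.  35.]
 [418. 285.  35.]
 [394. 414.  35.]]
case [[546.  -9.  80.]]
blue ends [[480.  21.  58.]
 [483. -40.  58.]]
pink [[ 547.  130.   60.]
 [ 526. -136.   60.]
 [ 387.   15.   60.]]
```

View pics/crop0.png

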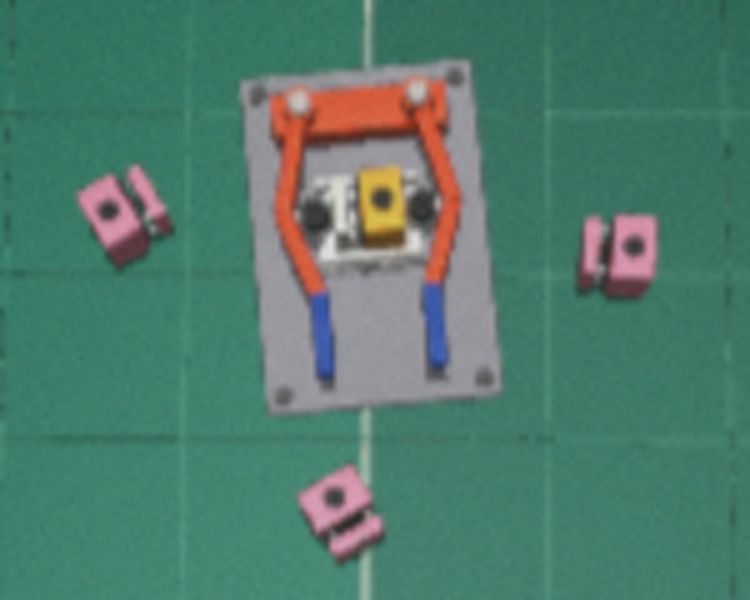

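Crop: the amber shell with the white lid on its left (+y) side sits between the black pads at crop px (316,217) and (422,207). The three pink copies are off the plate, so the case in the press is the one meant.

```bash
cat >> h.py <<'E'
def go(p,yaw):  # prints row (cm, deg) to reach TCP p with tool y at angle yaw (mod pi), tool down
    s=state();q=s['ee_rot'];Rn=Ro.from_quat([q[1],q[2],q[3],q[0]])
    d=Rn.inv().apply(np.array(p)-s['tcp_pos'])/10
    for y in(yaw,yaw+np.pi):
        yv=np.array([np.cos(y),np.sin(y),0]);z=np.array([0,0,-1.])
        Rt=Ro.from_matrix(np.c_[np.cross(yv,z),yv,z])
        print(d.round(2),(Rn.inv()*Rt).as_rotvec(degrees=True).round(2))
E
python3 - <<'E'
from h import *
f=grab_frame('wrist');print(np.array(f['tool_from_camera']).round(2),f['mtx'])
go([490,-8,231],np.pi/2+.066)
E
```

```text
[[   0.     -0.96   -0.27   67.  ]
 [   1.      0.      0.     -0.23]
 [  -0.     -0.27    0.96 -141.01]
 [   0.      0.      0.      1.  ]] [[357.72323415   0.         315.43858721]
 [  0.         357.72323415 244.96427012]
 [  0.           0.           1.        ]]
[-4.456e+01 -4.207e+01  2.000e-02] [-5.000e-02 -2.000e-02 -2.932e+01]
[-4.456e+01 -4.207e+01  2.000e-02] [-2.0000e-02  7.0000e-02  1.5068e+02]
```

Emit:
send_rows([
  [[0,-44.6,-42.1,0,0,0,-29.3],[0,-44.6,-42.1,0,0,0,-29.3],[0,-44.6,-42.1,0,0,0,-29.3],[0,-44.6,-42.1,0,0,0,-29.3],[0,-44.6,-42.1,0,0,0,-29.3],[0,-44.6,-42.1,0,0,0,-29.3],[0,-44.6,-42.1,0,0,0,-29.3],[0,-44.6,-42.1,0,0,0,-29.3]],
])

```text
time: 1.15
tcp_pos: [447.8, 101.4, 231.4]
ee_rot: [0.0, -0.033, 0.999, 0.0]
ft_force: [1.4, 1.0, -0.1]
gripper_width: 85.3
gripper_force: 0.0
```

Emit:
send_rows([
  [[0,-3.5,-10.8,0,0,0,0],[0,-3.5,-10.8,0,0,0,0],[0,-3.5,-10.8,0,0,0,0],[0,-3.5,-10.8,0,0,0,0]],
])

```text
time: 1.65
tcp_pos: [489.0, -2.0, 231.1]
ee_rot: [-0.0, -0.032, 0.999, 0.0]
ft_force: [0.8, 1.0, 0.2]
gripper_width: 85.9
gripper_force: 0.0
```

```bash
python3 - <<'E'
from h import *
s=state();f=grab_frame('wrist');pickle.dump((s,f),open('w1.pkl','wb'))
cv2.imwrite('pics/w1.png',f['image']);print(s['tcp_pos'],s['ee_rot'],s['joints'])
E
```

```text
[489.00899626  -1.97986939 231.06442126] [-3.72884563e-04 -3.24366124e-02  9.99473711e-01  1.69523244e-04] [-1.26380428e-01  3.04000786e-01  1.67129820e+00  2.35786678e-04
  1.16708369e+00 -1.76215408e+00]
```

View pics/w1.png

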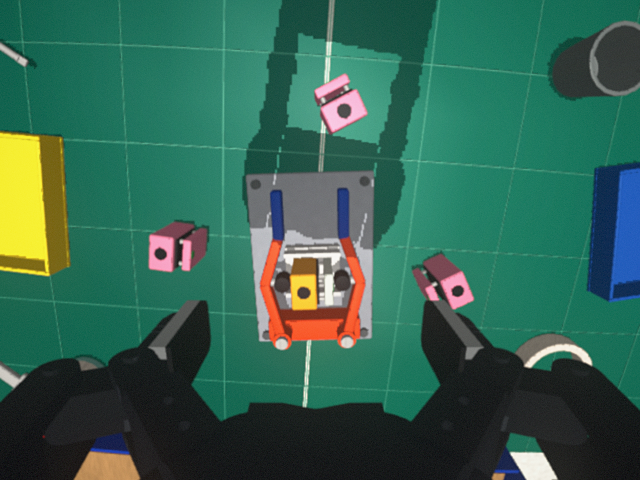

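The wrist view shows the hand ends at about (277,215) and (344,212), the pads at (284,282) and (342,279), and the case top at about (304,293). I'll enlarge this to measure the gap.

```bash
python3 - <<'E'
from h import *
s,f=pickle.load(open('w1.pkl','rb'))
im=f['image'][165:355,235:385]
im=cv2.resize(im,None,fx=3.15,fy=3.15,interpolation=cv2.INTER_CUBIC)
cv2.imwrite('pics/w1c.png',cv2.resize(f['image'][165:355,235:385],(600,760))[::1,::1][0:600] if 0 else im)
P=lambda p,z:px2w(f,p,z,s).round(1)
h=P([(277,191),(277,240),(343,188),(346,237)],58);print(h)
print('pads',P([(284,282),(342,279)],60))
print('plate',P([(248,175),(373,172),(371,338),(259,342)],8))
E
```

```text
[[461.6 -37.6  58. ]
 [505.9 -35.9  58. ]
 [455.2  19.8  58. ]
 [499.   26.3  58. ]]
pads [[545.4 -27.7  60. ]
 [538.9  26.   60. ]]
plate [[453.7 -72.3   8. ]
 [442.5  52.8   8. ]
 [627.9  70.7   8. ]
 [641.4 -56.9   8. ]]
```

View pics/w1c.png

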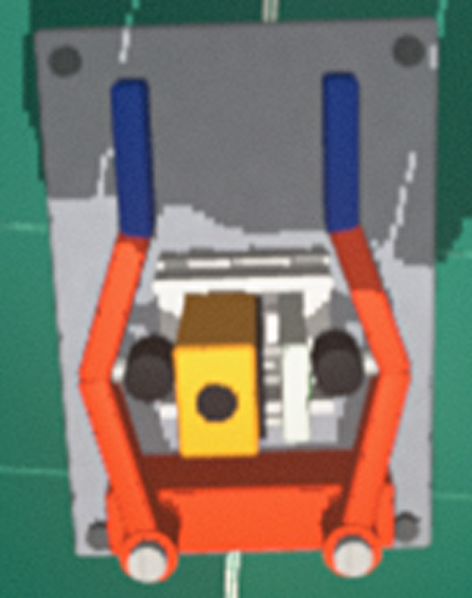

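```bash
python3 - <<'E'
from h import *
from scipy.optimize import least_squares
s,f=pickle.load(open('w1.pkl','rb'))
c=lambda *p:[(235+x/3.15,165+y/3.15) for x,y in p]
O=np.array(c((130,80),(135,236),(340,73),(343,230),(36,31),(437,19),(433,548),(76,556)))
def M(v):
    x,y,a,o=v
    L=np.array([(-88,-30,58),(-45,-30,58),(-88,30,58),(-45,30,58),(-95+o,-65,8),(-95+o,65,8),(95+o,65,8),(95+o,-65,8)],float)
    r=np.array([[np.cos(a),-np.sin(a)],[np.sin(a),np.cos(a)]]);L[:,:2]=L[:,:2]@r.T+[x,y];return L
r=least_squares(lambda v:(w2px(f,M(v),s)-O).ravel(),[546,-6,.066,0],loss='soft_l1')
print(r.x,r.fun.reshape(-1,2).round(1))
x,y,a,o=r.x;R=np.array([[np.cos(a),-np.sin(a)],[np.sin(a),np.cos(a)]])
loc=lambda px,z:((px2w(f,c(*px),z,s)[:,:2]-[x,y])@R).round(1)
print('pads local',loc([(152,374),(337,366)],60))
print('case top local',loc([(175,345),(256,343),(259,456),(180,458)],80))
g=R@[-66.5,0]+[x,y];print(g);go([g[0],g[1],100],np.pi/2+a)
E
```

```text
[ 5.46679535e+02 -8.40975544e-01  9.66785701e-02 -5.12969556e+00] [[-1.1  1. ]
 [ 0.2 -1.1]
 [ 0.8  1. ]
 [ 0.3 -1.1]
 [-1.3 -0.4]
 [ 0.9 -0.7]
 [-0.1  0.6]
 [-0.2  1.3]]
pads local [[ -2.2 -27.4]
 [ -3.   27.4]]
case top local [[-18.4 -18.5]
 [-18.3   3.8]
 [ 15.8   3.6]
 [ 15.7 -18.8]]
[480.49007234  -7.2600899 ]
[ 0.87 -0.52 13.11] [ 0.02 -0.04 -1.76]
[ 0.87 -0.52 13.11] [-6.0000e-02 -3.0000e-02  1.7824e+02]
```

Press pose fits to about 1 px: origin (546.7, -0.8), yaw 0.097. The pads sit at ±27.4 mm, so the gap is close to its 40 mm minimum and the click should come early, at roughly 61 mm spread. Next I'll move to just above the hand ends.

Emit:
send_rows([
  [[0,0.85,-0.5,6.0,0,0,-1.8],[0,0.85,-0.5,12.0,0,0,-1.8],[0,0.85,-0.5,14.5,0,0,-1.8],[0,0.85,-0.5,14.5,0,0,-1.8],[0,0.85,-0.5,14.5,0,0,-1.8]],
])

```text
time: 2.33
tcp_pos: [481.8, -7.1, 87.4]
ee_rot: [0.001, -0.049, 0.999, -0.0]
ft_force: [0.7, -0.4, 0.4]
gripper_width: 85.4
gripper_force: 0.0
```

```bash
python3 - <<'E'
from h import *
s=state();f=grab_frame('wrist');pickle.dump((s,f),open('w2.pkl','wb'))
cv2.imwrite('pics/w2.png',f['image']);print(s['tcp_pos'],s['ee_rot'])
go([480.5,-7.3,25],np.pi/2+.0967)
E
```

```text
[481.75961353  -7.11505751  87.38455661] [ 6.38414729e-04 -4.90112477e-02  9.98798017e-01 -1.10205586e-04]
[0.16 0.02 6.26] [-0.03  0.12  0.06]
[0.16 0.02 6.26] [-1.8000e-01 -4.0000e-02 -1.7994e+02]
```

View pics/w2.png

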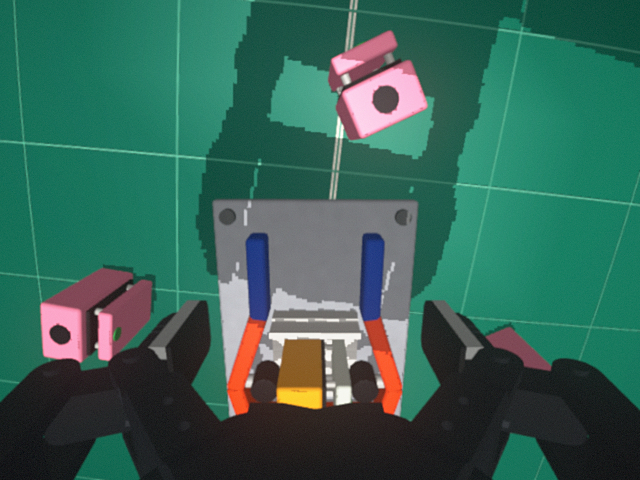

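The hand ends at columns 258 and 372 are centred between the fingers (209 and 422) and parallel to the tool. Descending.

Emit:
send_rows([
  [[0,0.15,0,3.0,0,0,0],[0,0.15,0,5.0,0,0,0],[0,0.15,0,6.2,0,0,0],[0,0.15,0,6.2,0,0,0],[25,0.15,0,6.2,0,0,0],[25,0.15,0,6.2,0,0,0],[25,0.15,0,6.2,0,0,0]],
])

```text
time: 3.25
tcp_pos: [480.0, -7.8, 24.7]
ee_rot: [0.0, -0.048, 0.999, -0.0]
ft_force: [0.0, 0.8, 0.6]
gripper_width: 77.1
gripper_force: 0.0
```

Emit:
send_rows([
  [[42,0,0,0,0,0,0],[42,0,0,0,0,0,0],[46,0,0,0,0,0,0],[46,0,0,0,0,0,0]],
])

```text
time: 3.75
tcp_pos: [479.7, -7.8, 24.3]
ee_rot: [-0.0, -0.048, 0.999, 0.0]
ft_force: [0.2, 0.6, 1.5]
gripper_width: 70.1
gripper_force: 1.0
```

Emit:
send_rows([
  [[50,0,0,0,0,0,0],[50,0,0,0,0,0,0],[50,0,0,0,0,0,0]],
])

```text
time: 4.12
tcp_pos: [479.8, -7.8, 24.3]
ee_rot: [0.0, -0.048, 0.999, -0.0]
ft_force: [-0.0, 0.3, 2.0]
gripper_width: 68.6
gripper_force: 1.4
```

Emit:
send_rows([
  [[53,0,0,0,0,0,0],[53,0,0,0,0,0,0],[53,0,0,0,0,0,0]],
])

```text
time: 4.5
tcp_pos: [479.7, -7.8, 24.3]
ee_rot: [-0.0, -0.048, 0.999, -0.0]
ft_force: [-0.3, -1.2, 2.0]
gripper_width: 67.9
gripper_force: 1.4
```

Emit:
send_rows([
  [[56,0,0,0,0,0,0],[56,0,0,0,0,0,0],[56,0,0,0,0,0,0]],
])

```text
time: 4.88
tcp_pos: [479.8, -7.8, 24.3]
ee_rot: [0.0, -0.048, 0.999, -0.0]
ft_force: [-0.9, -0.0, 1.5]
gripper_width: 66.7
gripper_force: 1.5
```

Emit:
send_rows([
  [[59,0,0,0,0,0,0],[59,0,0,0,0,0,0],[59,0,0,0,0,0,0]],
])

```text
time: 5.25
tcp_pos: [479.8, -7.8, 24.3]
ee_rot: [0.0, -0.048, 0.999, -0.0]
ft_force: [0.0, 0.5, 2.5]
gripper_width: 65.6
gripper_force: 1.5
```

Emit:
send_rows([
  [[62,0,0,0,0,0,0],[62,0,0,0,0,0,0],[62,0,0,0,0,0,0]],
])

```text
time: 5.62
tcp_pos: [479.7, -7.8, 24.3]
ee_rot: [-0.0, -0.048, 0.999, 0.0]
ft_force: [-0.6, 0.1, 2.1]
gripper_width: 64.7
gripper_force: 1.5
```

Emit:
send_rows([
  [[65,0,0,0,0,0,0],[65,0,0,0,0,0,0],[65,0,0,0,0,0,0]],
])

```text
time: 6.0
tcp_pos: [479.7, -7.8, 24.3]
ee_rot: [0.0, -0.048, 0.999, 0.0]
ft_force: [-0.4, -0.2, 4.6]
gripper_width: 63.9
gripper_force: 3.1
```

Emit:
send_rows([
  [[68,0,0,0,0,0,0],[68,0,0,0,0,0,0],[68,0,0,0,0,0,0]],
])

```text
time: 6.38
tcp_pos: [479.8, -7.8, 24.4]
ee_rot: [0.0, -0.048, 0.999, -0.0]
ft_force: [-0.9, -1.3, 7.1]
gripper_width: 62.6
gripper_force: 6.0
```

Emit:
send_rows([
  [[71,0,0,0,0,0,0],[71,0,0,0,0,0,0],[71,0,0,0,0,0,0]],
])

```text
time: 6.75
tcp_pos: [479.8, -7.9, 24.5]
ee_rot: [0.0, -0.048, 0.999, -0.0]
ft_force: [-1.6, -0.9, 9.4]
gripper_width: 61.7
gripper_force: 9.4
```

Emit:
send_rows([
  [[73,0,0,0,0,0,0],[73,0,0,0,0,0,0],[73,0,0,0,0,0,0]],
])

```text
time: 7.12
tcp_pos: [479.8, -7.9, 24.6]
ee_rot: [0.0, -0.048, 0.999, -0.0]
ft_force: [-2.0, -1.9, 12.4]
gripper_width: 60.8
gripper_force: 11.2
```

Emit:
send_rows([
  [[75,0,0,0,0,0,0],[75,0,0,0,0,0,0],[75,0,0,0,0,0,0]],
])

```text
time: 7.5
tcp_pos: [479.8, -7.9, 24.7]
ee_rot: [0.0, -0.048, 0.999, -0.0]
ft_force: [-2.8, -0.5, 15.7]
gripper_width: 60.4
gripper_force: 12.1
```

Emit:
send_rows([
  [[77,0,0,0,0,0,0],[77,0,0,0,0,0,0],[77,0,0,0,0,0,0]],
])

```text
time: 7.88
tcp_pos: [479.8, -7.8, 24.3]
ee_rot: [0.0, -0.048, 0.999, 0.0]
ft_force: [0.2, -0.2, 3.0]
gripper_width: 59.9
gripper_force: 1.9
```

The grip force fell from 12.1 N to 1.9 N, so the lid has clicked. I'll hold briefly, then open.

Emit:
send_rows([
  [[77,0,0,0,0,0,0],[77,0,0,0,0,0,0],[60,0,0,0,0,0,0],[40,0,0,0,0,0,0],[10,0,0,0,0,0,0],[0,0,0,0,0,0,0],[0,0,0,0,0,0,0],[0,0,0,0,0,0,0]],
])

```text
time: 8.88
tcp_pos: [479.7, -7.8, 24.3]
ee_rot: [-0.0, -0.049, 0.999, 0.0]
ft_force: [0.2, -1.1, -0.3]
gripper_width: 85.4
gripper_force: 0.0
```

Emit:
send_rows([
  [[0,0,0,-4,0,0,0],[0,0,0,-10,0,0,0],[0,0,0,-16,0,0,0],[0,0,0,-18,0,0,0],[0,0,0,-18,0,0,0],[0,0,0,-18,0,0,0]],
])

```text
time: 9.62
tcp_pos: [479.2, -7.7, 203.4]
ee_rot: [-0.001, -0.048, 0.999, 0.0]
ft_force: [-0.1, 1.2, -0.3]
gripper_width: 84.9
gripper_force: 0.0
```

```bash
python3 - <<'E'
from h import *
s=state();f=grab_frame('wrist');pickle.dump((s,f),open('w3.pkl','wb'))
im=f['image'][170:400,225:405];cv2.imwrite('pics/w3.png',cv2.resize(im,None,fx=2.6,fy=2.6,interpolation=cv2.INTER_CUBIC))
print(s['tcp_pos'],s['joints'],s['gripper_width'])
E
```

```text
[479.18105978  -7.74858868 203.35204136] [-1.40837017e-01  3.25428055e-01  1.73005599e+00 -2.80103408e-05
  1.08751889e+00 -1.80862035e+00] 84.87268138606059
```

View pics/w3.png

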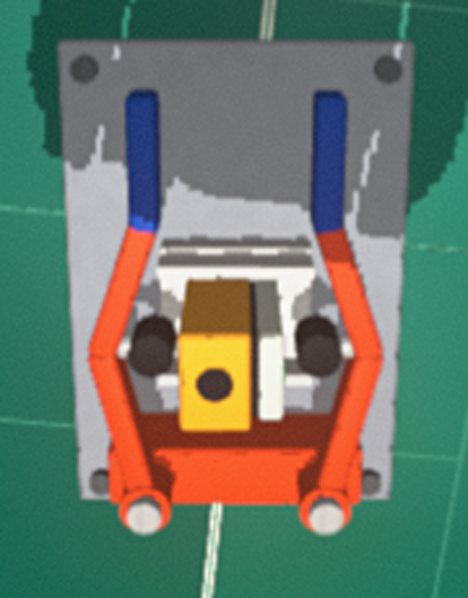

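The handles have sprung open, and the lid sits close to the shell with a gap of about 2.5 mm. The case top corners in this crop are (180,335) to (251,431).

```bash
python3 - <<'E'
from h import *
s,f=pickle.load(open('w3.pkl','rb'))
c=[(225+x/2.6,170+y/2.6) for x,y in [(180,335),(251,335),(251,431),(182,431)]]
P=px2w(f,c,80,s);m=P.mean(0);print(P.round(1),m.round(1))
a=.0967;R=np.array([[np.cos(a),-np.sin(a)],[np.sin(a),np.cos(a)]]);print('local',(m[:2]-[546.7,-.8])@R)
go([m[0],m[1],130],a);
E
```

```text
[[530.9 -19.9  80. ]
 [528.8   1.9  80. ]
 [561.7   5.3  80. ]
 [563.9 -16.6  80. ]] [546.3  -7.3  80. ]
local [-1.02115966 -6.46947511]
[-6.71 -0.62  7.3 ] [-7.000e-02 -1.100e-01  9.002e+01]
[-6.71 -0.62  7.3 ] [ 1.100e-01 -7.000e-02 -8.998e+01]
```

Emit:
send_rows([
  [[100,-6.7,-0.6,0,0,0,90],[100,-6.7,-0.6,0,0,0,90],[100,-6.7,-0.6,0,0,0,90],[100,-6.7,-0.6,0,0,0,90],[100,-6.7,-0.6,0,0,0,90],[100,-6.7,-0.6,2,0,0,90],[100,-6.7,-0.6,4,0,0,90],[100,-6.7,-0.6,7,0,0,90]],
])

```text
time: 10.68
tcp_pos: [546.7, -7.3, 132.7]
ee_rot: [-0.0, 0.648, 0.762, -0.0]
ft_force: [-0.0, 0.3, -0.3]
gripper_width: 51.6
gripper_force: 0.0
```

Emit:
send_rows([
  [[100,0,0,0,0,0,4],[100,0,0,0,0,0,4],[100,0,0,0,0,0,4]],
])

```text
time: 11.05
tcp_pos: [546.9, -7.3, 133.9]
ee_rot: [-0.0, 0.671, 0.741, -0.0]
ft_force: [0.3, 0.2, 0.1]
gripper_width: 51.9
gripper_force: 0.0
```

```bash
python3 - <<'E'
from h import *
s=state();f=grab_frame('wrist');pickle.dump((s,f),open('w4.pkl','wb'))
cv2.imwrite('pics/w4.png',f['image']);print(s['tcp_pos'],s['ee_rot'],s['joints'],s['gripper_width'])
go([546.3,-7.3,44],.0967)
E
```

```text
[546.90819022  -7.31356924 133.93567847] [-2.19130217e-04  6.70965032e-01  7.41488940e-01 -1.70713754e-04] [-1.22538340e-01  5.03503280e-01  1.65049364e+00 -3.24986100e-05
  9.88150631e-01 -2.22297707e-01] 51.88592111021383
[ 0.01 -0.07  9.02] [-0.01 -0.    0.16]
[ 0.01 -0.07  9.02] [ 0.0000e+00 -2.0000e-02 -1.7984e+02]
```

View pics/w4.png

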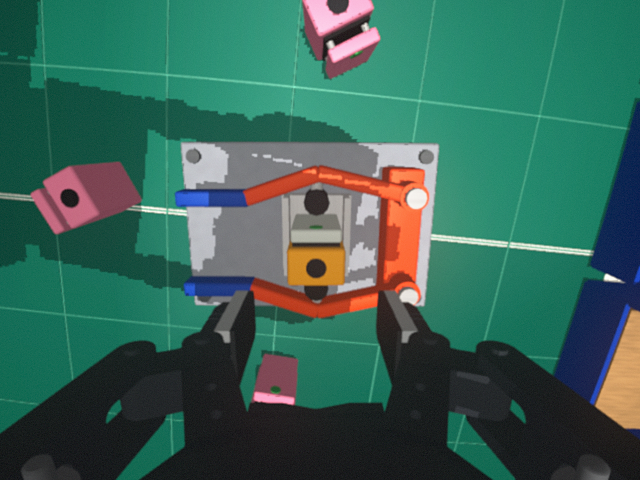

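The case (column 316) is centred between the fingers (254 and 377), and the finger backs clear the orange cross block at column 383. Descending to grip.

Emit:
send_rows([
  [[100,0,-0.05,4,0,0,0],[100,0,-0.05,7,0,0,0],[100,0,-0.05,9,0,0,0],[100,0,-0.05,9,0,0,0],[100,0,-0.05,9,0,0,0]],
])

```text
time: 11.72
tcp_pos: [547.0, -7.4, 45.1]
ee_rot: [0.0, 0.671, 0.741, 0.0]
ft_force: [0.4, 0.0, 0.8]
gripper_width: 51.6
gripper_force: 0.0
```

Emit:
send_rows([
  [[150,0,0,0,0,0,0],[180,0,0,0,0,0,0],[200,0,0,0,0,0,0],[200,0,0,0,0,0,0],[200,0,0,0,0,0,0],[200,0,0,0,0,0,0]],
])

```text
time: 12.48
tcp_pos: [547.1, -7.4, 45.4]
ee_rot: [0.001, 0.672, 0.741, 0.0]
ft_force: [-1.2, -0.9, 8.6]
gripper_width: 33.6
gripper_force: 59.9
```

Gripped at 33.6 mm. Lifting straight up.

Emit:
send_rows([
  [[200,0,0,-1,0,0,0],[200,0,0,-3,0,0,0],[200,0,0,-6,0,0,0],[200,0,0,-10,0,0,0],[200,0,0,-13,0,0,0],[200,0,0,-13,0,0,0],[200,0,0,-13,0,0,0]],
])

```text
time: 13.35
tcp_pos: [546.1, -7.3, 174.0]
ee_rot: [-0.0, 0.672, 0.741, -0.0]
ft_force: [-0.4, -0.4, -1.8]
gripper_width: 33.5
gripper_force: 59.9
```

```bash
python3 - <<'E'
from h import *
s=state();print(s['tcp_pos'],s['gripper_width'],s['gripper_force'],s['ft_force'])
f=pickle.load(open('f0.pkl','rb'))['top'];im=cv2.cvtColor(f['image'],cv2.COLOR_BGR2HSV)
# blue tray rim
m=cv2.inRange(im,(105,120,40),(130,255,255));m[:, :120]=0;m[:,215:]=0;m[:205]=0;m[300:]=0
c=max(cv2.findContours(m,0,1)[0],key=cv2.contourArea);r=cv2.minAreaRect(c);b=cv2.boxPoints(r);print(r,px2w(f,b,20).round(),px2w(f,[r[0]],20))
go([473,365,175],.0967)
E
```

```text
[546.08578839  -7.2829664  174.03983537] 33.467618199327696 59.93090271949768 [-0.40445478 -0.38214607 -1.80684578]
((165.0679168701172, 249.36227416992188), (52.33794403076172, 54.42654800415039), 79.3803482055664) [[533. 463.  20.]
 [562. 318.  20.]
 [420. 287.  20.]
 [393. 429.  20.]] [[476.23904193 374.15598323  20.        ]]
[37.76 -3.63 -0.09] [-0.02 -0.    0.08]
[37.76 -3.63 -0.09] [ 1.0000e-02 -4.0000e-02 -1.7992e+02]
```

Emit:
send_rows([
  [[200,6,-0.6,0,0,0,0],[200,12,-1.2,0,0,0,0],[200,18,-1.8,0,0,0,0],[200,24,-2.4,0,0,0,0],[200,30,-3,0,0,0,0],[200,35,-3.5,0,0,0,0],[200,38,-3.6,0,0,0,0],[200,38,-3.6,0,0,0,0]],
])

```text
time: 14.35
tcp_pos: [472.4, 368.9, 172.8]
ee_rot: [-0.0, 0.671, 0.742, -0.001]
ft_force: [0.2, -0.7, -1.3]
gripper_width: 33.4
gripper_force: 59.9
```

```bash
python3 - <<'E'
from h import *
s=state();print(s['tcp_pos'],s['ee_rot'],s['gripper_width'])
f=grab_frame('top');cv2.imwrite('pics/t5.png',np.hstack([cv2.resize(f['image'][190:310,110:230],(400,400)),cv2.resize(grab_frame('wrist')['image'],(400,400))]))
go([474,367,31],.0967)
E
```

```text
[472.38954322 368.88524747 172.83749467] [-3.63367760e-04  6.70675877e-01  7.41749950e-01 -8.64926214e-04] 33.3939446540579
[ 0.03  0.13 14.22] [-0.1   0.07  0.11]
[ 0.03  0.13 14.22] [-1.1000e-01 -1.6000e-01 -1.7989e+02]
```

View pics/t5.png

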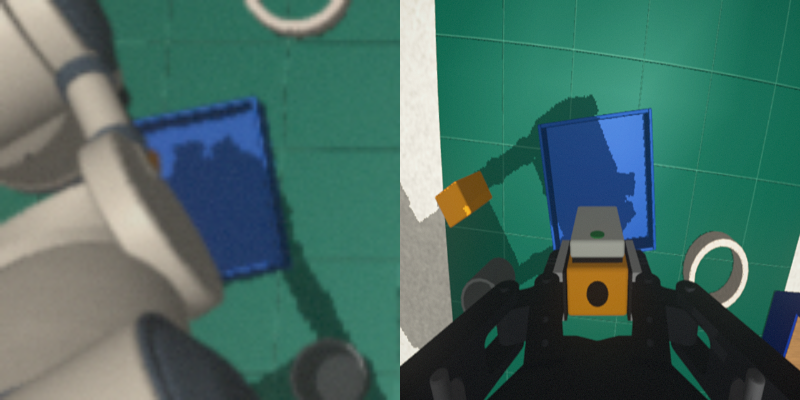

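The case is held upright over the tray with its lid shut. Lowering.

Emit:
send_rows([
  [[200,0,0.1,4,0,0,0],[200,0,0.1,8,0,0,0],[200,0,0.1,11,0,0,0],[200,0,0.1,13,0,0,0],[200,0,0.1,13.8,0,0,0],[200,0,0.1,14.1,0,0,0],[200,0,0.1,14.1,0,0,0],[200,0,0.1,14.1,0,0,0]],
])

```text
time: 15.45
tcp_pos: [474.9, 367.6, 34.0]
ee_rot: [0.0, 0.672, 0.741, 0.001]
ft_force: [-0.3, -0.7, -1.9]
gripper_width: 33.2
gripper_force: 60.0
```

Emit:
send_rows([
  [[200,0,0,0.2,0,0,0],[200,0,0,0.3,0,0,0],[200,0,0,0.35,0,0,0],[200,0,0,0.35,0,0,0]],
])

```text
time: 15.95
tcp_pos: [474.5, 367.4, 29.7]
ee_rot: [-0.0, 0.672, 0.741, -0.0]
ft_force: [-0.0, 0.1, -2.1]
gripper_width: 33.5
gripper_force: 60.0
```

Emit:
send_rows([
  [[200,0,0,0.1,0,0,0],[200,0,0,0.1,0,0,0],[200,0,0,0.1,0,0,0]],
])

```text
time: 16.32
tcp_pos: [474.6, 367.5, 29.4]
ee_rot: [0.0, 0.672, 0.741, 0.0]
ft_force: [-2.9, -2.0, 9.4]
gripper_width: 33.3
gripper_force: 61.4
```

The tray floor is carrying the case (9 N up). Releasing gently and rising.

Emit:
send_rows([
  [[140,0,0,0,0,0,0],[120,0,0,0,0,0,0],[90,0,0,0,0,0,0],[90,0,0,0,0,0,0],[90,0,0,0,0,0,0]],
])

```text
time: 16.95
tcp_pos: [474.5, 367.4, 28.7]
ee_rot: [-0.0, 0.672, 0.741, -0.0]
ft_force: [-0.1, -0.7, 0.9]
gripper_width: 55.7
gripper_force: 0.0
```

Emit:
send_rows([
  [[90,0,0,-3,0,0,0],[90,0,0,-8,0,0,0],[90,0,0,-14,0,0,0],[90,0,0,-17,0,0,0],[90,0,0,-17,0,0,0],[90,0,0,-17,0,0,0]],
])

```text
time: 17.7
tcp_pos: [474.1, 367.2, 198.1]
ee_rot: [-0.0, 0.672, 0.741, -0.0]
ft_force: [0.4, 0.7, 0.2]
gripper_width: 55.3
gripper_force: 0.0
```

```bash
python3 - <<'E'
from h import *
s=state();print(s['tcp_pos'],s['gripper_width'])
a=grab_frame('side')['image'][130:320,180:420];b=grab_frame('wrist')['image']
cv2.imwrite('pics/end.png',np.hstack([cv2.resize(a,(400,317)),cv2.resize(b,(400,317))]))
E
```

```text
[474.09934486 367.16393066 198.07558285] 55.33387082681756
```

View pics/end.png

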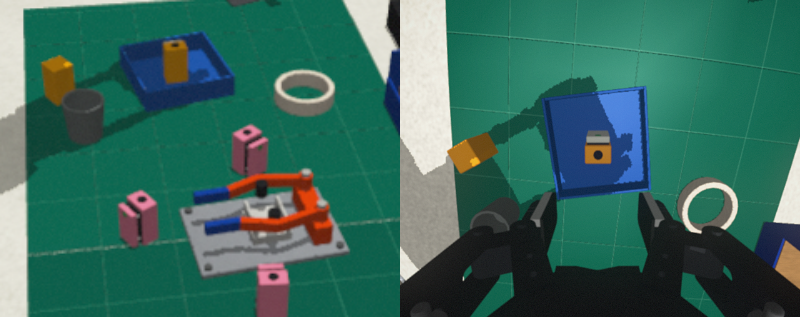

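The case stands upright in the middle of the blue tray, the handles are open and nothing else has moved. Handing in.

```bash
python3 -c "
from plant import *
print(sign_off())"
```

```text
the job is handed in; nothing more can be done
None
```

The job is handed in: the lid clicked (hand-end force fell from 12.1 N to 1.9 N), squeezing stopped there, the handles sprang open, and the case stands upright in the blue tray with nothing else visibly moved; the sign-off gave no verdict.

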